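Press the matching slide carrier into the corner of the light stage and hold it square

TASK

Of the three black slide carriers, pick up by its rib the one that is exactly as long as the longer steel stop on the ivory light stage. Lay it flat on the stage and press it firmly into the corner of the two stops, its long edge flush along the long stop and its end flush against the short one, and finish while still gripping it and pressing it against both stops, so that it can be clamped. Leave the other two carriers, the jar, the dish and the dropper bottle where they are.

Things in the scene. Friction and masses are not known exactly. Their poses are not given: they have to be found in the camera images.
- stage_corner (a point): inside corner of the two steel stops, at the stage's flat top, 24 mm above the table. The stage is a fixed ivory block 160 (x) x 150 mm; the corner is 60 mm in x and 45 mm in y from its middle. The long stop runs 100 mm from the corner towards -x, contact face in the plane y = 0; the short one 70 mm towards -y, face in the plane x = 0; z up. The carrier goes on the -x, -y side.
- long_stop: the longer steel stop, fixed on the stage: a bar 100 mm long (x), 14 mm wide, 14 mm high (screw heads 17 mm); origin at the middle of its underside; axes parallel to stage_corner's. Rigid; a carrier pressed down on the stage or along a stop drags by friction (coefficient about 1).
- short_stop: the shorter steel stop, fixed on the stage: a bar 14 mm wide (x), 70 mm long (y), 14 mm high (screw heads 17 mm); origin at the middle of its underside; axes parallel to stage_corner's. Rigid; a carrier pressed down on the stage or along a stop drags by friction (coefficient about 1).
- mid_carrier_grip (a point): grip point of the middle-sized carrier, a loose black plate 100 mm long (x), 70 wide (y), 10 thick, with two rows of 3 glass mounts, about 120 g. A finger rib along its middle, 40 long (x), 14 thick (y), stands 46 mm above the plate. The point is in the rib, mid-carrier, 35 mm above the underside; z up. Usable either way round.
- mid_carrier: the middle-sized carrier itself: origin at the centre of its underside, axes as its grip point's.
- short_carrier_grip (a point): grip point of the shortest carrier, a loose black plate 70 mm long (x), 70 wide (y), 10 thick, with two rows of 2 glass mounts, about 120 g. A finger rib along its middle, 40 long (x), 14 thick (y), stands 46 mm above the plate. The point is in the rib, mid-carrier, 35 mm above the underside; z up.
- long_carrier_grip (a point): grip point of the longest carrier, a loose black plate 130 mm long (x), 70 wide (y), 10 thick, with two rows of 4 glass mounts, about 120 g. A finger rib along its middle, 40 long (x), 14 thick (y), stands 46 mm above the plate. The point is in the rib, mid-carrier, 35 mm above the underside; z up.
- jar_mid (a point): middle of a closed amber jar, 60 mm across, 75 mm high; bystander
- dish_mid (a point): middle of a closed clear dish, 94 mm across, 17 mm high; bystander
- dropper_mid (a point): middle of a small amber dropper bottle, 34 mm across, 80 mm high; bystander
Mind the look-alikes: they are no part of the job. Leave any blue or red look-alike of the mid_carrier alone.

How it is judged (in metres and radians):
On the way:
1. the matching carrier is lifted clear in the gripper (height (world z) of mid_carrier_grip above 0.075 m and contact force between mid_carrier and the fingers above 0.5 N), for 0.1 s.
At the end, for the whole second after the job is handed in: The 100 mm carrier lies flat on the stage (within 4 mm, 0.05 rad), within 2.5 mm of fully seated in the corner and 0.025 rad of square, pressed with over 1 N on each stop, the fingers still on it with over 1 N; other things moved under 20 mm (x of mid_carrier_grip in the frame of stage_corner between -0.0525 and -0.0475 m and y of mid_carrier_grip in the frame of stage_corner between -0.0375 and -0.0325 m and z of mid_carrier_grip in the frame of stage_corner below 0.039 m and angle between the x axis of mid_carrier and the x axis of stage_corner, either way round below 0.025 rad and angle between mid_carrier's own z axis and vertical below 0.05 rad and contact force between mid_carrier and long_stop above 1 N and contact force between mid_carrier and short_stop above 1 N and contact force between mid_carrier and the fingers above 1 N); the arm keeps its last pose, push and grip.
It fails at once if the short carrier is disturbed (moved more than 20 mm) (distance of short_carrier_grip from where it was at the start of the episode above 0.02 m).
It fails at once if the long carrier is disturbed (moved more than 20 mm) (distance of long_carrier_grip from where it was at the start of the episode above 0.02 m).
It fails at once if the jar is disturbed (moved more than 20 mm) (distance of jar_mid from where it was at the start of the episode above 0.02 m).
It fails at once if the dish is disturbed (moved more than 20 mm) (distance of dish_mid from where it was at the start of the episode above 0.02 m).
It fails at once if the dropper is disturbed (moved more than 20 mm) (distance of dropper_mid from where it was at the start of the episode above 0.02 m).
It also fails if it takes over 54 s, if anything falls off the work surface, if the arm or the gripper's body presses on something with over 40 N, if the wrist force passes 120 N, or if a joint passes its speed limit or range.

ROBOT

A 6-joint arm with a two-finger parallel gripper is mounted at the origin on the work surface. World frame = base frame: x ahead of the robot, y to its left, z up, the work surface at z = 0. Lengths are in m, angles in degrees, forces in N, time in s.
With the tool pointing down it reaches from about 0.4 to 0.925 m from the base axis. Payload 12.5 kg.
Tool frame: the origin (TCP) lies midway between the tips of the shut fingers; the grasp point (between the pads) lies 19 mm behind it; z points along the fingers, y is the line along which they close (so a half turn about z gives the same grasp; the last joint's range is limited). The gripper opens to 95 mm and grips with 3 to 60 N. Pads are 20 mm wide; open, the fingers measure 119 mm over their backs; the gripper's body (75 mm by 180 mm) begins 59 mm behind the grasp point.
Start: joints at [-78.014, 28.126, 89.318, -0, 62.55, -6.05], TCP at [0.194, -0.594, 0.215] pointing down, gripper open.
Joint ranges: [-177.58, 177.58], [-47.91, 125.51], [2.72, 160], [-65.01, 245.01], [3.68, 167.84], [-153.87, 153.87]. Speed limits (degrees/s): [127.2, 127.2, 159.86, 180, 180, 180].

INTERFACE

Orientations are given as [roll, pitch, yaw] about the fixed x, y, z axes, in that order (R = Rz(yaw) Ry(pitch) Rx(roll)).
In Python, from cell import sense, grab_frame, camera_model, close_job gives the robot as it stands.
- The arm moves only by the tool jog_arm, never from a script. Its argument "plan" is a list that holds one entry, the list of rows, each a list of 5 numbers: the shift along the tool's x, y, z in mm, then the turn about the tool's z in rad, then the opening, from 0 (shut) to 1 (fully open). A call has 1 to 20 rows; each row is the pose to reach, as a shift and turn from the pose commanded when the call began, along the tool's axes at that moment; what a row does not reach only later rows make up. A row lasts 1/12 s, in which the tool goes at most 41.7 mm and 7.16 degrees, less where a joint would pass 70% of its speed; a pose out of reach is approached as far as the arm can. A call with a gripper value outside its range is refused whole. The fingers move at their own pace and stop on an object; "force" is the grip in N (left out, the last holds). Time passes only in rows, so rows that repeat a pose let the fingers close. It gives the time, the measured TCP pose, the force, the opening and the grip force at its end, in the units of the state.
- sense(): the state, without advancing time (a new reading comes with each control period).
- grab_frame(name): name is "scene" or "top" or "wrist"; returns (picture, depth): 384x512x3 uint8, red, green, blue; 384x512 float32, m along the optical axis (not along the pixel's ray), 0 where there is no reading.
- camera_model(name): a dict with "K" (3x3 intrinsics, pixels), "R" (3x3) and "t" (3): a world point X has camera coordinates R X + t; the wrist camera has in their place "hand_eye" (4x4, takes a point from camera to tool coordinates, whose origin is the TCP and whose axes are the flange's). Camera axes: x right, y down, z forward; pixel columns grow to the right and rows downward; lengths in m; the calibration is good to about 2 mm. A picture is of the moment at which its call begins: read the wrist's pose just before it. camera_model takes no time and is no camera call.
- close_job(): hands the job in; it is judged then, once.
The state is a dict: "t": time; "joint_positions": joint angles; "dq": joint speeds; "tau": joint torques, N m; "tool_pos": TCP position; "ee_rot": TCP orientation; "ft_force": force on the tool from outside, world axes, zero at the start; "torque": the same for the moment, N m; "width": finger opening in m; "gripper_force": force on a finger pad.
Only numpy, scipy, OpenCV 4.12 (cv2) and the standard library are available. Lean on these libraries where they do the work, as an engineer would, in place of code of your own. Each camera call takes 0.05 s, during which the arm holds its last target. There are 200 camera calls.

## Working session

There is one attempt and no reset: what is moved stays moved. The work goes in short steps, Python scripts to look and compute and a tool call to move; the robot and the scene stay as the last step left them, time stands still between calls to the robot, and variables do not carry over. Pictures are saved under pics/ and viewed, at most 10 in all, crops included, and the job is handed in when it is done.

Besides the shell and the picture viewer there is one more tool, called in YAML: its name, and indented under it one key for each argument. jog_arm: Moves the arm, as the interface text tells. Its arguments: {"type":"object","properties":{"plan":{"type":"array"},"force":{"type":"number"}},"required":["plan"]}

```bash
mkdir -p pics; cat > h.py <<'E'
import numpy as np,cv2
from scipy.spatial.transform import Rotation as Ro
from cell import sense,grab_frame,camera_model,close_job
def cloud(name):
    s=sense(); im,d=grab_frame(name); c=camera_model(name); K=np.array(c["K"])
    v,u=np.mgrid[:384,:512]
    p=np.stack([(u-K[0,2])*d/K[0,0],(v-K[1,2])*d/K[1,1],d],-1)
    if "R" in c: P=(p-np.array(c["t"]))@np.array(c["R"])
    else:
        H=np.array(c["hand_eye"]); P=p@H[:3,:3].T+H[:3,3]
        r=Ro.from_euler('xyz',s["ee_rot"],degrees=True).as_matrix(); P=P@r.T+np.array(s["tool_pos"])
    P[d==0]=np.nan
    return im,P
def save(n,im): cv2.imwrite("pics/"+n,cv2.cvtColor(im,cv2.COLOR_RGB2BGR))
E
python3 - <<'E'
from h import *
s=sense();print(s)
im,P=cloud("top");save("top.png",im);np.savez("top.npz",im=im,P=P)
im2,P2=cloud("scene");np.savez("scene.npz",im=im2,P=P2);save("scene.png",im2)
E
```

```text
{'t': 0.0, 'joint_positions': array([-7.80152198e+01,  2.81629731e+01,  8.93509183e+01, -2.05945501e-04,
        6.25495247e+01, -6.05142866e+00]), 'dq': array([ 0.01472571, -0.09727618, -0.06862902, -0.1134755 ,  0.0823437 ,
       -0.02546095]), 'tau': array([ 3.22863096e-03, -6.12633848e+01, -2.58184594e+01,  6.93239481e-02,
        4.81184351e-02, -7.11094117e-05]), 'tool_pos': array([ 0.19346901, -0.59403656,  0.21406972]), 'ee_rot': array([-1.79936918e+02, -6.50376046e-03,  1.80363003e+01]), 'ft_force': array([-0.13789507,  0.77958617, -0.65118257]), 'torque': array([ 0.0135563 , -0.02868587, -0.03752805]), 'gripper_force': 0.0, 'width': 0.09532066338053695}
```

View pics/top.png

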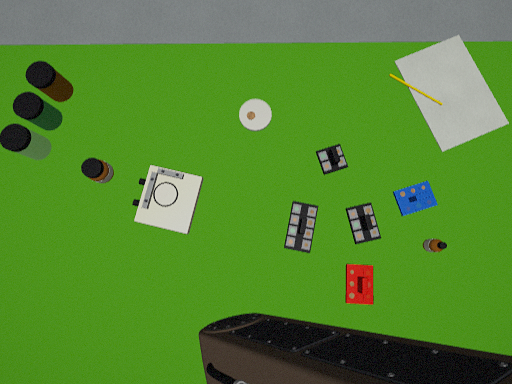

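View pics/scene.png

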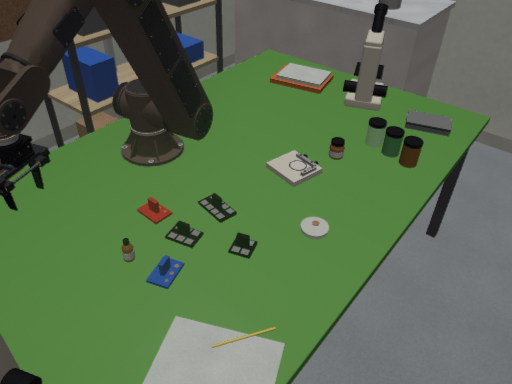

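Black candidates in the top view are (302,227) with 2x4 mounts (long), (363,223) with 2x3 (mid) and (332,159) with 2x2 (short). The look-alikes are blue at (415,198) and red at (360,284). I choose (363,223) and will check it by size and in a crop. The stage is at (168,200).

```bash
python3 - <<'E'
from h import *
z=np.load("top.npz");im=z["im"];P=z["P"]
def rect(u0,u1,v0,v1,f):
    p=P[v0:v1,u0:u1].reshape(-1,3);c=im[v0:v1,u0:u1].reshape(-1,3).astype(int)
    m=f(p,c)&np.isfinite(p).all(1);q=p[m]
    print(m.sum(),"z",np.percentile(q[:,2],[5,50,95]).round(3),cv2.minAreaRect((q[:,:2]*1000).astype(np.float32)),"med",np.median(q,0).round(3)); return q
ng=lambda p,c:~((c[:,1]>c[:,0]+40)&(c[:,1]>c[:,2]+40))
print(P[300,250],P[120,400])
for n,b in dict(mid=(342,386,198,248),long=(280,322,196,256),short=(312,350,140,178),dish=(235,276,94,134),jar=(78,116,154,184),drop=(418,450,234,256),blue=(390,440,178,218),red=(340,378,260,308)).items():
    print(n);rect(*b,ng)
    rect(*b,lambda p,c:p[:,2]>.035) if n in("mid","long","short") else 0
print("stage");rect(128,206,158,240,lambda p,c:(p[:,2]>.016)&(p[:,2]<.03))
rect(128,206,158,240,lambda p,c:(p[:,2]>.033)&(p[:,2]<.05))
a=cv2.resize(im[190:255,335:400],None,fx=6,fy=6,interpolation=2);b=cv2.resize(im[158:240,128:210],(390,390),interpolation=2)
save("crop.png",np.hstack([a,b]))
E
```

```text
[ 0.26114514  0.02312027 -0.00426807] [ 7.56135624e-01 -4.01524359e-01  2.63448181e-04]
mid
987 z [0.006 0.01  0.055] ((464.03118896484375, -280.41632080078125), (99.14540100097656, 70.46160888671875), 13.789040565490723) med [ 0.463 -0.275  0.01 ]
115 z [0.039 0.055 0.057] ((465.2998352050781, -280.2390441894531), (39.080467224121094, 15.02958869934082), 14.982287406921387) med [ 0.464 -0.278  0.055]
long
1248 z [0.007 0.01  0.054] ((454.82611083984375, -114.0937728881836), (71.42439270019531, 128.26487731933594), 78.6902847290039) med [ 0.453 -0.112  0.01 ]
96 z [0.047 0.055 0.058] ((455.6207580566406, -113.38890075683594), (14.05345630645752, 39.69424057006836), 78.37588500976562) med [ 0.455 -0.113  0.055]
short
631 z [0.006 0.01  0.056] ((642.2501831054688, -202.0054473876953), (68.84429168701172, 70.06909942626953), 17.938064575195312) med [ 0.637 -0.197  0.01 ]
107 z [0.04  0.055 0.058] ((642.3577880859375, -201.8388214111328), (38.886470794677734, 14.114301681518555), 16.7734317779541) med [ 0.642 -0.201  0.055]
dish
841 z [0.013 0.017 0.02 ] ((769.28759765625, 10.59407806396
[... 328 characters left out ...]
2969, 32.3679084777832), 44.221282958984375) med [ 0.405 -0.445  0.049]
blue
1003 z [0.004 0.01  0.055] ((532.48486328125, -426.3294677734375), (71.82185363769531, 105.94435119628906), 17.65591812133789) med [ 0.529 -0.419  0.01 ]
red
1110 z [0.003 0.009 0.055] ((303.988037109375, -265.1158752441406), (74.2257080078125, 104.02738189697266), 87.21273803710938) med [ 0.305 -0.258  0.009]
stage
2940 z [0.02  0.023 0.026] ((531.7943725585938, 253.40911865234375), (167.94290161132812, 160.07437133789062), 76.93050384521484) med [0.521 0.24  0.023]
347 z [0.034 0.038 0.041] ((568.5401611328125, 274.05816650390625), (64.27975463867188, 136.49790954589844), 42.20515823364258) med [0.584 0.285 0.038]
```

View pics/crop.png

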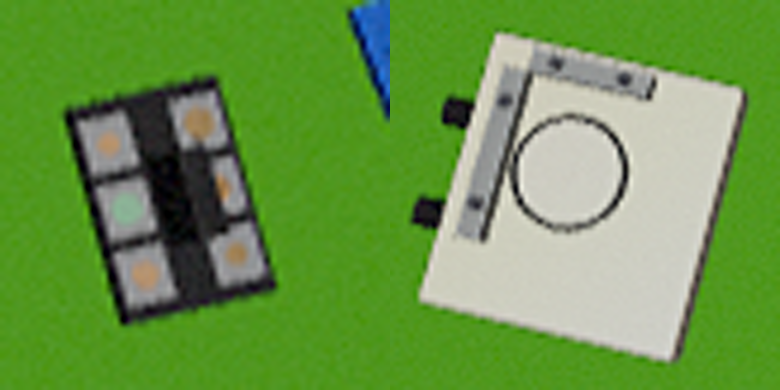

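The crop confirms the left item is a black plate with 2x3 mounts, measured 99x70 mm at (0.464,-0.280) with yaw about 14°. On the stage, the left bar is the long stop and the top bar is the short one, so the corner is at the upper left and the stage yaw is about -14°. I'm moving above the carrier.

jog_arm:
  plan:
    - [[30,-18,0,0.01,1],[60,-36,0,0.02,1],[90,-54,0,0.03,1],[120,-72,0,0.04,1],[150,-91,0,0.06,1],[180,-109,0,0.06,1],[210,-127,0,0.06,1],[240,-145,0,0.06,1],[270,-163,0,0.06,1],[300,-181,0,0.06,1],[330,-199,0,0.06,1],[345,-208,0,0.06,1],[355,-215,0,0.06,1],[355,-215,0,0.06,1],[355,-215,0,0.06,1],[355,-215,0,0.06,1]]

```text
t: 1.43
tool_pos: [0.4639, -0.2807, 0.2145]
ee_rot: [180.0, 0.0, 14.6]
ft_force: [-0.3, -0.8, -0.1]
width: 0.0952
gripper_force: 0.0
```

```bash
cat > meas.py <<'E'
from h import *
s=sense();print(s["tool_pos"],s["ee_rot"],s["ft_force"])
im,P=cloud("wrist");np.savez("w.npz",im=im,P=P)
n=P.reshape(-1,3);print(np.nanmin(n,0),np.nanmax(n,0))
m=(n[:,2]>.045)&(n[:,2]<.065)&(np.hypot(n[:,0]-.464,n[:,1]+.28)<.05)
if m.sum()>20:print("rib",m.sum(),cv2.minAreaRect((n[m,:2]*1000).astype(np.float32)),np.median(n[m],0))
import sys;save(sys.argv[1],im)
E
python3 meas.py w1.png
```

```text
[ 0.46394681 -0.28068656  0.21454001] [1.79998268e+02 1.92884642e-02 1.45613524e+01] [-0.27529462 -0.81514856 -0.05091315]
[ 0.14860074 -0.68206945 -0.00378189] [0.75035658 0.08604422 0.34519963]
rib 361 ((464.1555480957031, -279.52532958984375), (39.17770767211914, 13.70819091796875), 14.334452629089355) [ 0.46516765 -0.27915202  0.05581402]
```

View pics/w1.png

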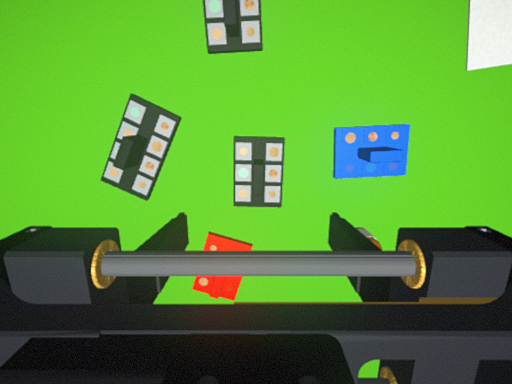

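The carrier at (259,172) is centred between the fingers, and its rib is at (0.464,-0.2795) with yaw 14.3°, within 1 mm of the tool. I'm descending and gripping.

jog_arm:
  plan:
    - [[0,-1,30,0,1],[0,-1,60,0,1],[0,-1,90,0,1],[0,-1,120,0,1],[0,-1,150,0,1],[0,-1,175,0,1],[0,-1,190,0,1],[0,-1,197,0,1],[0,-1,197,0,1],[0,-1,197,0,1],[0,-1,197,0,0],[0,-1,197,0,0],[0,-1,197,0,0],[0,-1,197,0,0],[0,-1,197,0,0],[0,-1,197,0,0],[0,-1,197,0,0],[0,-1,197,0,0],[0,-1,197,0,0],[0,-1,197,0,0]]
  force: 40

```text
t: 3.15
tool_pos: [0.4643, -0.279, 0.0176]
ee_rot: [180.0, 0.0, 14.6]
ft_force: [0.7, -0.1, 0.3]
width: 0.034
gripper_force: 0.0
```

jog_arm:
  plan:
    - [[0,0,0,0,0],[0,0,0,0,0],[0,0,0,0,0],[0,0,0,0,0],[0,0,0,0,0],[0,0,0,0,0],[0,0,0,0,0],[0,0,0,0,0],[0,0,-20,0,0],[0,0,-50,0,0],[0,0,-80,0,0],[0,0,-110,0,0],[0,0,-140,0,0],[0,0,-170,0,0],[0,0,-180,0,0],[0,0,-180,0,0],[0,0,-180,0,0]]

```text
t: 4.57
tool_pos: [0.4639, -0.2787, 0.1969]
ee_rot: [-180.0, 0.0, 14.6]
ft_force: [0.1, 0.1, -3.1]
width: 0.0136
gripper_force: 40.0
```

```bash
python3 - <<'E'
from h import *
z=np.load("top.npz");P=z["P"][158:240,128:206].reshape(-1,3);im=z["im"][158:240,128:206].reshape(-1,3).astype(int)
from scipy.optimize import minimize
ok=np.isfinite(P).all(1)
hi=P[ok&(P[:,2]>.0325)&(P[:,2]<.045)];lo=P[ok&(P[:,2]>.019)&(P[:,2]<.028)&(im.min(1)>150)]
# fit corner pose: hi pts inside L bars, lo pts on stage
def sd(q,c,h): 
    d=abs(q-c)-h;return np.maximum(d.max(1),0)+0*d[:,0]
def loc(P,x):
    c,s=np.cos(x[2]),np.sin(x[2]);d=P[:,:2]-x[:2];return d@np.array([[c,-s],[s,c]])
def cost(x):
    h=loc(hi,x);l=loc(lo,x)
    dL=sd(h,np.array([-.05,.007]),np.array([.05,.007]));dS=sd(h,np.array([.007,-.035]),np.array([.007,.035]))
    return np.minimum(np.minimum(dL,dS),.006).sum()+np.minimum(sd(l,np.array([-.06,-.045]),np.array([.08,.075])),.006).sum()
best=min((minimize(cost,[.585+a,.28+b,np.deg2rad(y)],method="Nelder-Mead",options=dict(xatol=1e-5,fatol=1e-6,initial_simplex=None)) for a in(-.015,0,.015) for b in(-.015,0,.015) for y in(-17,-13)),key=lambda r:r.fun)
print(best.x,np.rad2deg(best.x[2]),best.fun,len(hi),len(lo))
E
```

```text
[ 0.59836713  0.27546982 -0.23074807] -13.220890692857317 0.007272944869295461 350 2589
```

The carrier is held (width 13.6 mm, grip 40 N) and lifted. I'm carrying it to a viewpoint just behind the stage, turning to the stage yaw of about -13.2° on the way.

jog_arm:
  plan:
    - [[6,-26,0,0.025,0],[12,-52,0,0.05,0],[18,-78,0,0.075,0],[24,-104,0,0.1,0],[29,-130,0,0.125,0],[35,-156,0,0.15,0],[40,-182,0,0.175,0],[46,-208,0,0.2,0],[51,-234,0,0.225,0],[56,-260,0,0.25,0],[61,-286,0,0.275,0],[66,-312,0,0.3,0],[72,-338,0,0.325,0],[77,-364,0,0.35,0],[83,-390,0,0.375,0],[88,-416,0,0.4,0],[94,-442,0,0.425,0],[100,-468,0,0.45,0],[106,-494,0,0.47,0],[110,-518,0,0.485,0]]

```text
t: 6.23
tool_pos: [0.4393, 0.2513, 0.1954]
ee_rot: [179.9, 0.2, -13.2]
ft_force: [0.6, -0.5, -1.5]
width: 0.0138
gripper_force: 40.0
```

jog_arm:
  plan:
    - [[0,0,0,0,0],[0,0,0,0,0],[0,0,0,0,0]]

```text
t: 6.48
tool_pos: [0.4396, 0.2495, 0.1961]
ee_rot: [179.9, 0.1, -13.2]
ft_force: [0.4, 0.4, -2.2]
width: 0.0138
gripper_force: 40.0
```

```bash
python3 meas.py w2.png
```

```text
[0.43956152 0.24950434 0.19609969] [ 1.79894078e+02  1.27274392e-01 -1.31532531e+01] [ 0.35677248  0.36149754 -2.23016431]
[ 0.04709985 -0.09118748 -0.00338079] [0.71095505 0.64031986 0.3266873 ]
```

View pics/w2.png

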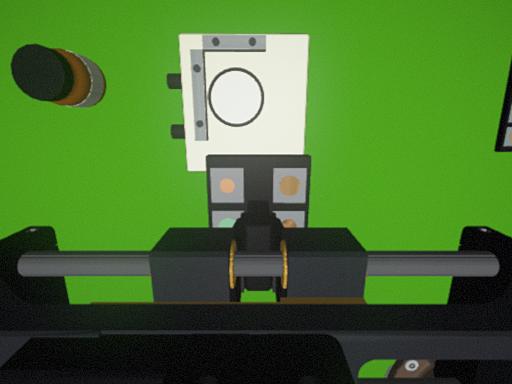

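The wrist view shows the long stop down the left of the stage at (200,95), the short stop across the top at (235,42), and the held carrier with its front edge at row 155. I'm fitting both from the cloud.

```bash
python3 - <<'E'
from h import *
from scipy.optimize import minimize
z=np.load("w.npz");im=z["im"];P=z["P"]
Q=P[20:153,180:320].reshape(-1,3);C=im[20:153,180:320].reshape(-1,3).astype(int)
hi=Q[(Q[:,2]>.0325)&(Q[:,2]<.045)];lo=Q[(Q[:,2]>.019)&(Q[:,2]<.028)&(C.min(1)>150)]
print("z",np.median(hi[:,2]),np.median(lo[:,2]))
def sd(q,c,h): return np.maximum((abs(q-np.array(c))-np.array(h)).max(1),0)
def loc(P,x):
    c,s=np.cos(x[2]),np.sin(x[2]);return (P[:,:2]-x[:2])@np.array([[c,-s],[s,c]])
def cost(x):
    h=loc(hi,x);l=loc(lo,x)
    return np.minimum(np.minimum(sd(h,[-.05,.007],[.05,.007]),sd(h,[.007,-.035],[.007,.035])),.006).sum()+np.minimum(sd(l,[-.06,-.045],[.08,.075]),.006).sum()*.3
b=min((minimize(cost,[.598+a,.275+c,np.deg2rad(y)],method="Nelder-Mead",options=dict(xatol=1e-5,fatol=1e-7)) for a in(-.006,0,.006) for c in(-.006,0,.006) for y in(-15,-12)),key=lambda r:r.fun)
x=b.x;print("corner",x[:2],np.rad2deg(x[2]),b.fun,len(hi),len(lo))
# lines: long stop inner face, short stop inner face
h=loc(hi,x);print("long y range",np.percentile(h[h[:,0]<-.02][:,1],[2,98]),"short x",np.percentile(h[h[:,1]<-.02][:,0],[2,98]))
# carrier
q=P[150:240,195:325].reshape(-1,3);n=P[150:240,195:325].reshape(-1,3)
s=sense();R=Ro.from_euler('xyz',s["ee_rot"],degrees=True).as_matrix()
t=(q-s["tool_pos"])@R
k=(q[:,2]>.13)&(abs(t[:,2]-.006)<.012)&(t[:,0]>.02)
k=t[k];print("plate tool-z",np.percentile(k[:,2],[5,50,95]),len(k),"front x",np.percentile(k[:,0],98.5),"y",np.percentile(k[:,1],[1,99]))
A=np.c_[k[:,:2],np.ones(len(k))];print("tilt",np.linalg.lstsq(A,k[:,2],rcond=None)[0])
e=[];
for y in np.arange(-.03,.031,.005):
    r=k[abs(k[:,1]-y)<.0025]
    if len(r)>5:e.append((y,r[:,0].max()))
print("front edge fit",np.polyfit(*np.array(e).T,1))
tg=loc(s["tool_pos"][None],x)[0];print("tool in stage",tg,"yaw err deg",s["ee_rot"][2]-np.rad2deg(x[2]))
E
```

```text
z 0.03786237661552175 0.02394228880817284
corner [0.59672043 0.27680735] -13.258320621237079 0.0022042850215289074 2149 11782
long y range [9.79581788e-05 1.37726223e-02] short x [0.00018097 0.01362539]
plate tool-z [0.00666401 0.00782732 0.00929121] 4522 front x 0.04854123501749098 y [-0.03521484  0.03298138]
tilt [0.05275307 0.00060535 0.00611942]
front edge fit [0.00035883 0.04863036]
tool in stage [-0.14641066 -0.06283285] yaw err deg 0.0590857989118625
```

The corner is at (0.5967, 0.2768) with yaw -13.26°. The stop top and stage heights match the spec at 38 and 24 mm. The yaw error is 0.06°, and the carrier droops about 3° at the front. I'm moving above the stage with a gap of about 6 mm to each stop, then going down.

jog_arm:
  plan:
    - [[20,-5,0,0,0],[40,-10,0,0,0],[60,-15,0,0,0],[80,-20,0,0,0],[91,-21,20,0,0],[91,-21,45,0,0],[91,-21,70,0,0],[91,-21,95,0,0],[91,-21,115,0,0],[91,-21,128,0,0],[91,-21,135,0,0],[91,-21,140,0,0],[91,-21,144,0,0],[91,-21,147,0,0],[91,-21,149,0,0],[91,-21,149,0,0],[91,-21,149,0,0]]

```text
t: 7.95
tool_pos: [0.5337, 0.2498, 0.049]
ee_rot: [-180.0, -0.0, -13.2]
ft_force: [0.5, 0.1, -1.2]
width: 0.0139
gripper_force: 40.0
```

jog_arm:
  plan:
    - [[0,0,2,0,0],[0,0,4,0,0],[0,0,5,0,0],[0,0,6,0,0],[0,0,6.5,0,0],[0,0,7,0,0],[0,0,7,0,0],[0,0,7,0,0]]

```text
t: 8.62
tool_pos: [0.5336, 0.2497, 0.0416]
ee_rot: [180.0, -0.0, -13.2]
ft_force: [-0.4, 0.9, 0.1]
width: 0.014
gripper_force: 40.0
```

```bash
python3 meas.py w3.png
```

```text
[0.53357105 0.24969496 0.04164222] [ 1.79997181e+02 -5.23472258e-03 -1.31903317e+01] [-0.4479312   0.90847552  0.10805997]
[ 0.3259236   0.04580387 -0.00295112] [0.721201   0.46943203 0.17228952]
```

View pics/w3.png

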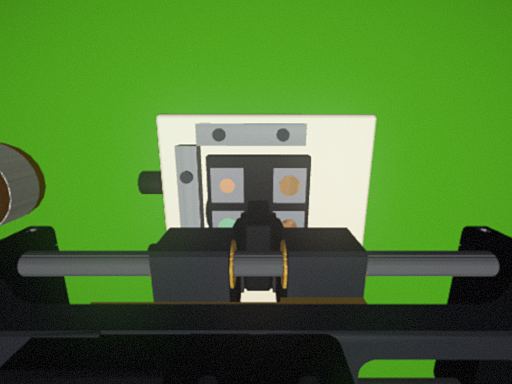

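The carrier (front edge row 155, left edge col 207) sits inside the corner with small gaps to the long stop (col 200) and the short stop (row 146). I'm checking the tilt and gaps numerically.

```bash
cat > fit.py <<'E'
from h import *
s=sense();im,P=cloud("wrist");x=np.array([.59672,.27681,np.deg2rad(-13.258)])
def loc(P): c,s_=np.cos(x[2]),np.sin(x[2]);return np.c_[(P[:,:2]-x[:2])@np.array([[c,-s_],[s_,c]]),P[:,2]-.024]
print("tool",loc(s["tool_pos"][None])[0].round(4),s["ee_rot"].round(2),s["ft_force"].round(2),s["gripper_force"])
Q=P[110:240,150:325].reshape(-1,3);C=im[110:240,150:325].reshape(-1,3).astype(int);q=loc(Q)
st=q[(q[:,2]>.0115)&(q[:,2]<.0155)&(C.min(1)>80)]
L=st[(st[:,0]<-.012)&(st[:,0]>-.06)&(st[:,1]>-.003)];S=st[(st[:,1]<-.012)&(st[:,0]>-.003)]
print("stop faces L y",np.percentile(L[:,1],2).round(4),"S x",np.percentile(S[:,0],2).round(4),"z",np.median(st[:,2]).round(4))
D=(q[:,2]>.004)&(q[:,2]<.0135)&(q[:,1]<.001)&(q[:,0]<.001)&(q[:,0]>-.045)&(C.min(1)<75)
k=q[D];print("plate z",np.percentile(k[:,2],[5,50,95]).round(4),"front x",np.percentile(k[:,0],99).round(4),"y",np.percentile(k[:,1],[1,99]).round(4),len(k))
print("tilt",np.linalg.lstsq(np.c_[k[:,:2],np.ones(len(k))],k[:,2],rcond=None)[0].round(4))
e=np.array([(y,np.sort(k[abs(k[:,1]-y)<.003,0])[-3:].mean()) for y in np.arange(-.06,-.012,.005)]);print("front slope",np.polyfit(*e.T,1).round(4))
E
python3 fit.py
```

```text
tool [-0.0552 -0.0409  0.0177] [ 1.800e+02 -1.000e-02 -1.319e+01] [-1.28  0.25 -0.41] 39.96091604232788
stop faces L y -0.0003 S x 0.0005 z 0.0139
plate z [0.0086 0.0099 0.011 ] front x -0.0064 y [-0.0741 -0.0002] 3013
tilt [-0.0045 -0.0071  0.0095]
front slope [-0.0013 -0.0064]
```

The plate is now flat (tilt about 0) with its top at 9.9 mm. The gaps are about 6.4 mm in x and 5 mm in y. I'm sliding it into the corner, first towards the long stop (tool -y).

jog_arm:
  plan:
    - [[1,-1,0,0,0],[2,-2,0,0,0],[3,-3,0,0,0],[4,-3.5,0,0,0],[5,-4,0,0,0],[5.5,-4.5,0,0,0],[5.5,-5,0,0,0],[5.5,-5.5,0,0,0],[5.5,-5.5,0,0,0]]

```text
t: 9.47
tool_pos: [0.5402, 0.253, 0.0417]
ee_rot: [179.9, 0.0, -13.2]
ft_force: [-2.6, -6.4, 4.0]
width: 0.0138
gripper_force: 40.0
```

jog_arm:
  plan:
    - [[0.5,0,0,0,0],[1,0,0,0,0],[1.5,0,0,0,0],[2,0,0,0,0],[2.5,0,0,0,0],[2.5,0,0,0,0],[2.5,0,0,0,0]]

```text
t: 10.05
tool_pos: [0.541, 0.2528, 0.0418]
ee_rot: [179.9, 0.2, -13.2]
ft_force: [-9.6, -3.3, 10.9]
width: 0.014
gripper_force: 40.0
```

```bash
python3 fit.py
```

```text
tool [-0.0487 -0.0361  0.0178] [ 1.7989e+02  1.6000e-01 -1.3180e+01] [-9.65 -3.26 10.93] 39.97181832790375
stop faces L y -0.0003 S x 0.0007 z 0.0139
plate z [0.009  0.01   0.0111] front x -0.001 y [-0.0694 -0.0005] 2942
tilt [-0.005  -0.0021  0.0099]
front slope [-0.0022 -0.0011]
```

The stage-frame forces are about -8.7 in x and -5.4 in y, but part of that could be friction. I'm easing the downward load and pushing further on both stops.

jog_arm:
  plan:
    - [[0,0,-0.4,0,0],[0,0,-0.8,0,0],[0.5,0,-0.8,0,0],[1,0,-0.8,0,0],[1.5,0,-0.8,0,0],[2,0,-0.8,0,0],[2,-0.5,-0.8,0,0],[2,-1,-0.8,0,0],[2,-1,-0.8,0,0],[2,-1,-0.8,0,0]]

```text
t: 10.93
tool_pos: [0.5414, 0.2527, 0.042]
ee_rot: [179.8, 0.4, -13.2]
ft_force: [-16.4, -5.7, 9.8]
width: 0.0138
gripper_force: 40.0
```

```bash
python3 fit.py
```

```text
tool [-0.0483 -0.0361  0.018 ] [179.76   0.38 -13.18] [-16.39  -5.75   9.78] 39.97599720954895
stop faces L y -0.0003 S x 0.0004 z 0.0138
plate z [0.0091 0.0101 0.0112] front x -0.0012 y [-0.0694 -0.0005] 2871
tilt [-0.0082 -0.004   0.0099]
front slope [ 0.0142 -0.0004]
```

jog_arm:
  plan:
    - [[0,0,-0.3,0,0],[0,0,-0.6,0,0],[0,0,-0.8,0,0],[0.5,0,-0.8,0,0],[1,0,-0.8,0,0],[1,0,-0.8,0,0],[1,0,-0.8,0,0],[1,0,-0.8,0,0]]

```text
t: 11.65
tool_pos: [0.5415, 0.2528, 0.0421]
ee_rot: [179.7, 0.5, -13.2]
ft_force: [-19.0, -3.2, 5.0]
width: 0.014
gripper_force: 40.0
```

```bash
python3 fit.py; python3 meas.py w4.png >/dev/null; python3 -c "
import cv2;i=cv2.imread('pics/w4.png');cv2.imwrite('pics/w4c.png',cv2.resize(i[110:240,150:330],None,fx=4,fy=4,interpolation=2))"
```

```text
tool [-0.0483 -0.0361  0.0181] [179.72   0.5  -13.18] [-19.01  -3.16   4.97] 39.975242614746094
stop faces L y -0.0003 S x 0.0005 z 0.0138
plate z [0.0091 0.0102 0.0112] front x -0.0013 y [-0.0694 -0.0005] 2838
tilt [-0.0107 -0.0041  0.0098]
front slope [-0.0021 -0.0014]
```

View pics/w4c.png

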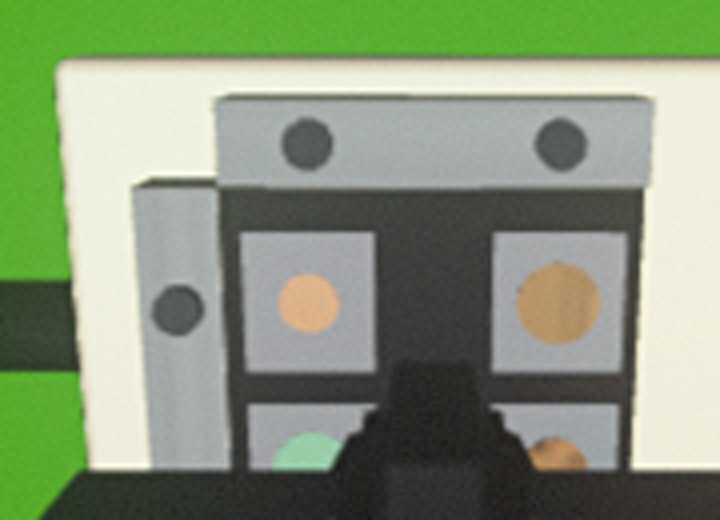

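Both edges are flush in the picture (end against the short stop at row 187, long edge against the long stop at col 225). To be sure both presses are real rather than friction, I'll ease x, press y firmly, then press x again.

jog_arm:
  plan:
    - [[-1,0,0,0,0],[-2,0,0,0,0],[-3,0,0,0,0],[-4,0,0,0,0],[-4,-0.5,0,0,0],[-4,-1,0,0,0],[-4,-1.5,0,0,0],[-4,-2,0,0,0],[-4,-2,0,0,0],[-4,-2,0,0,0]]

```text
t: 12.58
tool_pos: [0.5411, 0.2531, 0.0424]
ee_rot: [179.7, 0.2, -13.1]
ft_force: [-2.1, -24.0, 1.7]
width: 0.0143
gripper_force: 40.0
```

jog_arm:
  plan:
    - [[1,0,0,0,0],[2,0,0,0,0],[3,0,0,0,0],[3,0,0,0,0],[3,0,0,0,0],[3,0,0,0,0]]

```text
t: 13.08
tool_pos: [0.5414, 0.2529, 0.0422]
ee_rot: [179.6, 0.5, -13.2]
ft_force: [-15.4, -18.3, 7.6]
width: 0.0144
gripper_force: 40.0
```

```bash
python3 fit.py
```

```text
tool [-0.0484 -0.0359  0.0182] [179.58   0.46 -13.15] [-15.39 -18.26   7.6 ] 39.97597396373749
stop faces L y -0.0002 S x 0.0005 z 0.0138
plate z [0.0092 0.0103 0.0114] front x -0.0008 y [-0.0694 -0.0005] 2857
tilt [-0.0088 -0.0092  0.0098]
front slope [-0.0002 -0.0008]
```

jog_arm:
  plan:
    - [[0,0.5,0,0,0],[0,1.2,0,0,0],[1,1.2,0,0,0],[2,1.2,0,0,0],[3,1.2,0,0,0],[3,1.2,0,0,0],[3,1.2,0,0,0],[3,1.2,0,0,0]]

```text
t: 13.8
tool_pos: [0.5416, 0.2528, 0.0424]
ee_rot: [179.6, 0.7, -13.2]
ft_force: [-29.2, -5.3, 15.4]
width: 0.0137
gripper_force: 40.0
```

```bash
python3 fit.py
```

```text
tool [-0.0481 -0.036   0.0184] [179.6    0.71 -13.17] [-29.25  -5.34  15.39] 39.99158799648285
stop faces L y -0.0002 S x 0.0006 z 0.0138
plate z [0.0092 0.0103 0.0115] front x -0.0012 y [-0.0694 -0.0005] 2857
tilt [-0.0133 -0.0077  0.0098]
front slope [-0.003  -0.0012]
```

Measured from the tool, the x push is 27 N and the y push is 12 N. I'm making a last small rebalance, then handing in.

jog_arm:
  plan:
    - [[-0.7,0,0,0,0],[-1.3,-0.3,0,0,0],[-1.3,-0.7,0,0,0],[-1.3,-0.7,0,0,0],[-1.3,-0.7,0,0,0],[-1.3,-0.7,0,0,0],[-1.3,-0.7,0,0,0],[-1.3,-0.7,0,0,0]]

```text
t: 14.52
tool_pos: [0.5416, 0.2528, 0.0423]
ee_rot: [179.6, 0.6, -13.2]
ft_force: [-22.8, -11.5, 13.7]
width: 0.0138
gripper_force: 40.0
```

```bash
python3 fit.py; python3 -c "
from cell import close_job;print(close_job())"
```

```text
tool [-0.0482 -0.036   0.0183] [179.58   0.61 -13.18] [-22.84 -11.53  13.71] 39.9913215637207
stop faces L y -0.0003 S x 0.0006 z 0.0137
plate z [0.0092 0.0103 0.0114] front x -0.0012 y [-0.0694 -0.0007] 2852
tilt [-0.0156 -0.0089  0.0097]
front slope [-0.0024 -0.0013]
the job is handed in; nothing more can be done
None
```

I picked up the 100 mm black carrier by its rib, laid it flat in the corner and handed the job in at about 14.5 s, still gripped at 40 N; by the wrist force the arm was pushing about 20 N toward the short stop and 16 N toward the long one (the force on each stop itself wasn't measured), and the judge returned no verdict.

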